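# Reload the paint caddy in reverse order

### The arm

A 6-joint arm with a two-finger parallel gripper is mounted at the origin on the work surface. World frame = base frame: x ahead of the robot, y to its left, z up, the work surface at z = 0. Lengths are in m, angles in rad, forces in N, time in s.
With the tool pointing down it reaches from about 0.3 to 0.75 m from the base axis. Payload 8.5 kg.
Tool frame: the origin (TCP) lies midway between the tips of the shut fingers; the grasp point (between the pads) lies 19 mm behind it; z points along the fingers, y is the line along which they close (so a half turn about z gives the same grasp; the last joint's range is limited). The gripper opens to 85 mm and grips with 20 to 120 N. Pads are 22 mm wide; open, the fingers measure 114 mm over their backs; the gripper's body (76 mm by 85 mm) begins 54 mm behind the grasp point. The pads swing forward as they close: fully open they stand 13 mm farther back than shut.
Start: joints at [-1.483, 0.381, 1.297, -0, 1.464, -0.215], TCP at [0.164, -0.525, 0.231] pointing down, gripper open.
Joint ranges: [-3.11, 3.11], [-0.89, 2.33], [0.22, 2.48], [-1.42, 4.56], [0.17, 2.85], [-2.88, 2.88]. Speed limits (rad/s): [2.39, 2.39, 3.14, 3.14, 3.14, 3.14].

### API

Orientations are given as a unit quaternion [w, x, y, z].
In Python, from workcell import r gives the robot as it stands. The module is installed in compiled form; this text tells all that it offers.
- The arm moves only by the tool servo_tool, never from a script. Its argument "steps" is a list of rows, each an object with "claw": the closure, from 0 (fully open) to 1 (shut); "travel": the shift along the tool's x, y, z in cm, a list of three; "roll": the turn about the tool's z in rad. A call has exactly 10 rows; each row is the pose to reach, as a shift and turn from the pose commanded when the call began, along the tool's axes at that moment; what a row does not reach only later rows make up. A row lasts 1/8 s, in which the tool goes at most 62.5 mm and 10.7 degrees, less where a joint would pass 70% of its speed; a pose out of reach is approached as far as the arm can. A call with a gripper value outside its range is refused whole. The fingers move at their own pace and stop on an object; the grip force is fixed at half the most. Time passes only in rows, so rows that repeat a pose let the fingers close, or fill a call up. It gives the time, the measured TCP pose, the force, the opening and the grip force at its end, in the units of the state.
- r.read_state(): the state, without advancing time (a new reading comes with each control period).
- r.capture(name): name is "side" or "top"; returns the picture (420x560x3 uint8, blue, green, red); there is no depth.
- r.camera_params(name): a dict with "fx", "fy", "cx", "cy" (pixels), "k1" (the pictures are not rectified: a ray, as slopes to the right and down, at radius r is drawn at 1 + k1 r^2 times it, then the intrinsics apply), "R" (3x3) and "t" (3): a world point X has camera coordinates R X + t. Camera axes: x right, y down, z forward; pixel columns grow to the right and rows downward; lengths in m; the calibration is good to about 2 mm. A picture is of the moment at which its call begins. camera_params takes no time and is no camera call.
- r.job_done(): hands the job in; it is judged then, once.
The state is a dict: "t": time; "joints": joint angles; "dq": joint speeds; "joint_torque": joint torques, N m; "tcp_pos": TCP position; "tool_rot": TCP orientation; "wrist_force": force on the tool from outside, world axes, zero at the start; "torque": the same for the moment, N m; "finger_gap": finger opening in m; "gripper_force": force on a finger pad.
Only numpy, scipy, OpenCV 4.12 (cv2) and the standard library are available. Lean on these libraries where they do the work, as an engineer would, in place of code of your own. Each camera call takes 0.05 s, during which the arm holds its last target. There are 200 camera calls.

### The job

Move the four paint pots from the storage rack (the row of coloured nests) into the four wells of the wooden caddy, in reverse order: the pot that was leftmost in the rack, seen from the robot, goes into the rightmost well, and so on, so that the painter across the table sees them in the same order as you saw them. Stand each pot upright on the floor of its own well, never tipping one over on the way, let go of them all, and leave the white rinse cup standing where it is.

Things in the scene. Friction and masses are not known exactly. Their poses are not given: they have to be found in the camera images.
- pot_green: loose screw-top paint pot, dark green, with a white paper band round its middle: a cylinder 40 mm in diameter up to 44 mm, then a cap 37 mm in diameter, 62 mm tall in all, about 90 g. Origin: centre of its underside, z up its axis; its yaw means nothing. It starts upright in the nest of its own colour.
- pot_blue: loose screw-top paint pot, blue, with a white paper band round its middle: a cylinder 40 mm in diameter up to 44 mm, then a cap 37 mm in diameter, 62 mm tall in all, about 90 g. Origin: centre of its underside, z up its axis; its yaw means nothing. It starts upright in the nest of its own colour.
- pot_yellow: loose screw-top paint pot, yellow, with a white paper band round its middle: a cylinder 40 mm in diameter up to 44 mm, then a cap 37 mm in diameter, 62 mm tall in all, about 90 g. Origin: centre of its underside, z up its axis; its yaw means nothing. It starts upright in the nest of its own colour.
- pot_red: loose screw-top paint pot, red, with a white paper band round its middle: a cylinder 40 mm in diameter up to 44 mm, then a cap 37 mm in diameter, 62 mm tall in all, about 90 g. Origin: centre of its underside, z up its axis; its yaw means nothing. It starts upright in the nest of its own colour.
- nest_green: fixed square dark green nest, 56 x 56 mm outside, 50 x 50 mm inside, one of the four in the row on the grey storage rail; which place it has varies. Origin: centre of its underside, 8 mm above the table; floor 3 mm and rim 11 mm above the origin. Axes as the rail's.
- nest_blue: fixed square blue nest, 56 x 56 mm outside, 50 x 50 mm inside, one of the four in the row on the grey storage rail; which place it has varies. Origin: centre of its underside, 8 mm above the table; floor 3 mm and rim 11 mm above the origin. Axes as the rail's.
- nest_yellow: fixed square yellow nest, 56 x 56 mm outside, 50 x 50 mm inside, one of the four in the row on the grey storage rail; which place it has varies. Origin: centre of its underside, 8 mm above the table; floor 3 mm and rim 11 mm above the origin. Axes as the rail's.
- storage_rail: fixed flat grey rail 250 x 70 x 8 mm that carries the four nests (dark green, blue, yellow and an equal red one, not listed) at its y = -90, -30, 30, 90 mm, in an order that varies. Origin: centre of its underside, on the table. y runs along the row to the robot's left (turned at most 0.45 rad), x away from the robot.
- caddy: fixed wooden caddy 64 x 244 x 16 mm, beside the rack (left or right of it), with four empty wells in a row. Origin: centre of its underside, on the table. y runs to the robot's left (turned at most 0.45 rad), x away from the robot. Well centres: x = 0, y = -90, -30, 30, 90 mm; wells 56 x 56 mm inside, walls 4 mm, floor 6 mm and rim 16 mm above the origin.
- rinse_cup: empty white ceramic rinse cup standing loose between the rack and the caddy: rim 60 mm in diameter, 75 mm tall, 220 g. Origin: centre of its underside. Not to be disturbed.

How it is judged:
At the end, for the whole second after the job is handed in: Each pot stands in the well that reverses its nest's place in the row: within 12 mm of the well's centre along and across, underside 1 to 10 mm above the caddy's, upright within 0.1 rad, under 20 mm/s, released; rinse cup within 30 mm of its start, upright within 0.15 rad (((y of nest_green in the frame of storage_rail between -0.11 and -0.07 m and y of pot_green in the frame of caddy between 0.078 and 0.102 m) or (y of nest_green in the frame of storage_rail between -0.05 and -0.01 m and y of pot_green in the frame of caddy between 0.018 and 0.042 m) or (y of nest_green in the frame of storage_rail between 0.01 and 0.05 m and y of pot_green in the frame of caddy between -0.042 and -0.018 m) or (y of nest_green in the frame of storage_rail between 0.07 and 0.11 m and y of pot_green in the frame of caddy between -0.102 and -0.078 m)) and ((y of nest_blue in the frame of storage_rail between -0.11 and -0.07 m and y of pot_blue in the frame of caddy between 0.078 and 0.102 m) or (y of nest_blue in the frame of storage_rail between -0.05 and -0.01 m and y of pot_blue in the frame of caddy between 0.018 and 0.042 m) or (y of nest_blue in the frame of storage_rail between 0.01 and 0.05 m and y of pot_blue in the frame of caddy between -0.042 and -0.018 m) or (y of nest_blue in the frame of storage_rail between 0.07 and 0.11 m and y of pot_blue in the frame of caddy between -0.102 and -0.078 m)) and ((y of nest_yellow in the frame of storage_rail between -0.11 and -0.07 m and y of pot_yellow in the frame of caddy between 0.078 and 0.102 m) or (y of nest_yellow in the frame of storage_rail between -0.05 and -0.01 m and y of pot_yellow in the frame of caddy between 0.018 and 0.042 m) or (y of nest_yellow in the frame of storage_rail between 0.01 and 0.05 m and y of pot_yellow in the frame of caddy between -0.042 and -0.018 m) or (y of nest_yellow in the frame of storage_rail between 0.07 and 0.11 m and y of pot_yellow in the frame of caddy between -0.102 and -0.078 m)) and (y of pot_red in the frame of caddy between -0.102 and -0.078 m or y of pot_red in the frame of caddy between -0.042 and -0.018 m or y of pot_red in the frame of caddy between 0.018 and 0.042 m or y of pot_red in the frame of caddy between 0.078 and 0.102 m) and x of pot_green in the frame of caddy between -0.012 and 0.012 m and z of pot_green in the frame of caddy between 0.001 and 0.01 m and angle between each of pot_green, pot_blue, pot_yellow, pot_red's own z axis and vertical below 0.1 rad and linear speed of each of pot_green, pot_blue, pot_yellow, pot_red below 0.02 m/s and contact force between each of pot_green, pot_blue, pot_yellow, pot_red and the fingers below 0.1 N and x of pot_blue in the frame of caddy between -0.012 and 0.012 m and z of pot_blue in the frame of caddy between 0.001 and 0.01 m and x of pot_yellow in the frame of caddy between -0.012 and 0.012 m and z of pot_yellow in the frame of caddy between 0.001 and 0.01 m and x of pot_red in the frame of caddy between -0.012 and 0.012 m and z of pot_red in the frame of caddy between 0.001 and 0.01 m and distance of rinse_cup from where it was at the start of the episode below 0.03 m and angle between rinse_cup's own z axis and vertical below 0.15 rad); the robot touches nothing.
It fails at once if a pot is tipped over (more than 0.7 rad from upright) (angle between any of pot_green, pot_blue, pot_yellow, pot_red's own z axis and vertical above 0.7 rad).
It fails at once if the rinse cup is pushed more than 30 mm or tipped more than 0.5 rad (distance of rinse_cup from where it was at the start of the episode above 0.03 m or angle between rinse_cup's own z axis and vertical above 0.5 rad).
It also fails if it takes over 104 s, if anything falls off the work surface, if the arm or the gripper's body presses on something with over 40 N, if the wrist force passes 120 N, or if a joint passes its speed limit or range.

## Working session

There is one attempt and no reset: what is moved stays moved. The work goes in short steps, Python scripts to look and compute and a tool call to move; the robot and the scene stay as the last step left them, time stands still between calls to the robot, and variables do not carry over. Pictures are saved under pics/ and viewed, at most 14 in all, crops included, and the job is handed in when it is done.

Besides the shell and the picture viewer there is one more tool, called after "Request:" by a JSON object that holds its "name" and its "arguments". servo_tool: Moves the arm, as the interface text tells. Its arguments: {"type":"object","properties":{"steps":{"type":"array"}},"required":["steps"]}

```bash
mkdir -p pics; python3 - <<'E'
from workcell import r
import cv2
for n in("top","side"):
    cv2.imwrite(f"pics/{n}0.png",r.capture(n)); print(n,r.camera_params(n))
print(r.read_state())
E
```

```text
top {'fx': 394.60861761773896, 'fy': 394.60861761773896, 'cx': 275.9268143481171, 'cy': 215.09125430978065, 'k1': -0.02528766824218925, 'R': array([[ 0.00753819, -0.99921353,  0.03892935],
       [-0.98752967, -0.01356083, -0.15684786],
       [ 0.15725242, -0.03726154, -0.98685523]]), 't': array([-0.02346988,  0.51748139,  0.71594494])}
side {'fx': 482.1595215418492, 'fy': 482.1595215418492, 'cx': 270.15808168200704, 'cy': 206.7216733871035, 'k1': -0.15859963540428432, 'R': array([[-0.78681223, -0.61718973,  0.00182809],
       [-0.35703841,  0.45274339, -0.81703549],
       [ 0.50343826, -0.64350622, -0.57658448]]), 't': array([0.41533382, 0.23129923, 0.7311332 ])}
{'t': 0.1, 'joints': array([-1.48328054e+00,  3.81118771e-01,  1.29817722e+00, -1.62626848e-05,
        1.46360268e+00, -2.15295055e-01]), 'dq': array([ 0.0002667 ,  0.00182241, -0.00125979,  0.00025081, -0.00087896,
       -0.00168833]), 'joint_torque': array([ 3.28102025e-03, -4.49218869e+01, -2.31652755e+01, -1.87111937e-04,
        3.74464755e-03, -5.75731249e-07]), 'tcp_pos': array([ 0.16398451, -0.52470177,  0.23078143]), 'tool_rot': array([-6.52189917e-04,  9.88559735e-01,  1.50828456e-01,  3.36243356e-05]), 'wrist_force': array([-0.89607084,  1.11723844, -0.45714981]), 'torque': array([-0.02638341,  0.04591224,  0.02833123]), 'gripper_force': 0.0, 'finger_gap': 0.08500401787030741}
```

View pics/top0.png

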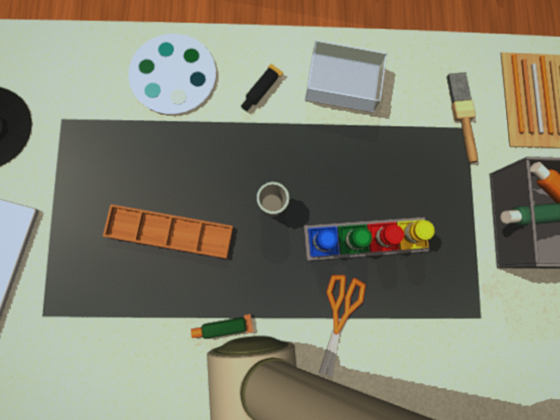

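View pics/side0.png

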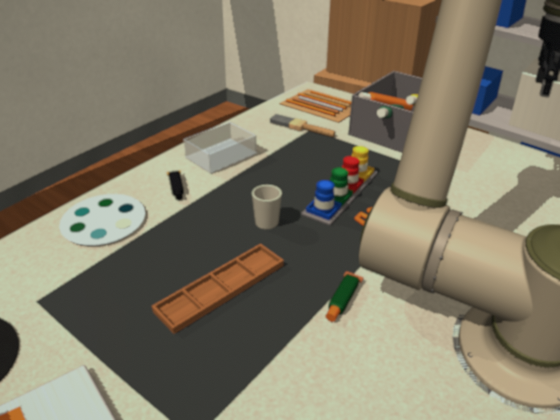

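```bash
python3 - <<'E'
import cv2,numpy as np
a=cv2.imread("pics/top0.png")
c=np.vstack([a[208:268,298:443],a[200:264,98:243]])
cv2.imwrite("pics/crop.png",cv2.resize(c,None,fx=4.8,fy=4.8,interpolation=cv2.INTER_CUBIC))
E
```

```text
(no output)
```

View pics/crop.png

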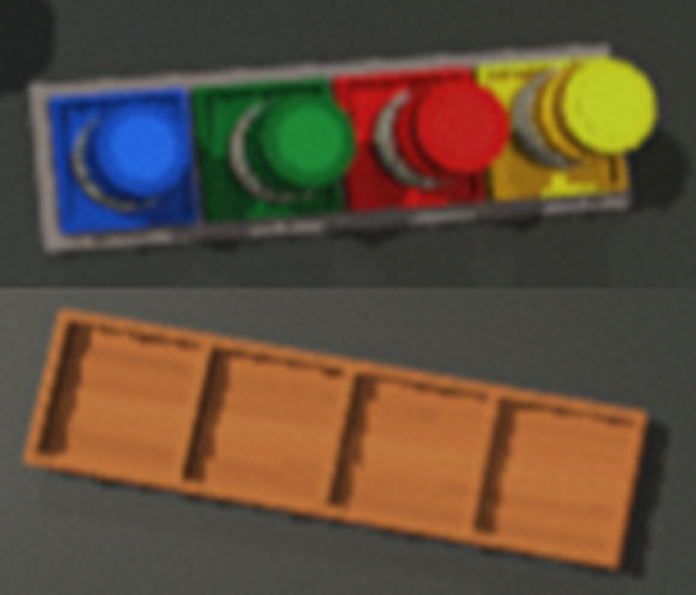

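```bash
cat > h.py <<'E'
import numpy as np,cv2
from workcell import r
def ray(n,uv):
    p=r.camera_params(n);K=np.array([[p["fx"],0,p["cx"]],[0,p["fy"],p["cy"]],[0,0,1.]])
    s=cv2.undistortPoints(np.float64(uv).reshape(-1,1,2),K,np.array([p["k1"],0,0,0,0])).reshape(-1,2)
    return -p["R"].T@p["t"],np.c_[s,np.ones(len(s))]@p["R"]
def onz(n,uv,z):
    c,d=ray(n,uv); return (c+d*((z-c[2])/d[:,2])[:,None])[:,:2]
def proj(n,X):
    p=r.camera_params(n);K=np.array([[p["fx"],0,p["cx"]],[0,p["fy"],p["cy"]],[0,0,1.]])
    return cv2.projectPoints(np.float64(X),cv2.Rodrigues(p["R"])[0],p["t"],K,np.array([p["k1"],0,0,0,0]))[0].reshape(-1,2)
def fit(model,pts):
    mc,pc=model.mean(0),pts.mean(0);H=(model-mc).T@(pts-pc);a=np.arctan2(H[0,1]-H[1,0],H[0,0]+H[1,1])
    R=np.array([[np.cos(a),-np.sin(a)],[np.sin(a),np.cos(a)]]);t=pc-R@mc
    return t,a,pts-(model@R.T+t)
def rect(l,w): return np.array([[l/2,w/2],[l/2,-w/2],[-l/2,-w/2],[-l/2,w/2]])
E
python3 - <<'E'
from h import *
np.set_printoptions(precision=4,suppress=True)
f=lambda P,x,y:(np.array(P)+.5)/4.8-.5+[x,y]
caps=f([(141,150),(308,140),(458,127),(606,105)],298,208)
cx=onz("top",caps,.073);print("caps",cx)
cad=f([(62,22),(648,123),(620,281),(24,175)],98,200)
t,a,e=fit(rect(.064,.244),onz("top",cad,.016));print("caddy",t,a,e)
R=np.array([[np.cos(a),-np.sin(a)],[np.sin(a),np.cos(a)]])
print([t+R@[0,y] for y in(.09,.03,-.03,-.09)])
rl=f([(32,85),(608,45),(632,207),(48,250)],298,208)
t2,a2,e2=fit(rect(.07,.25),onz("top",rl,.008));print("rail",t2,a2,e2)
R2=np.array([[np.cos(a2),-np.sin(a2)],[np.sin(a2),np.cos(a2)]])
print([t2+R2@[0,y] for y in(.09,.03,-.03,-.09)])
print("cup",onz("top",[(273,197)],.075))
# overlay check
im=cv2.resize(cv2.imread("pics/side0.png"),None,fx=2,fy=2)
def draw(t,R,ys,z,h):
    for y in ys:
        q=np.array([[*(t+R@(np.array(p)+[0,y])),z] for p in rect(h,h)])
        cv2.polylines(im,[np.int32(proj("side",q)*2)],1,(255,255,0),1)
draw(t,R,(.09,.03,-.03,-.09),.016,.056);draw(t2,R2,(.09,.03,-.03,-.09),.019,.056)
for c in cx:
    q=[[*(c+.0185*np.array([np.cos(k),np.sin(k)])),.073] for k in np.linspace(0,6.28,40)]
    cv2.polylines(im,[np.int32(proj("side",q)*2)],1,(255,0,255),1)
cv2.imwrite("pics/ov.png",im[260:700,290:830])
E
```

```text
caps [[ 0.4699 -0.1106]
 [ 0.4744 -0.1751]
 [ 0.4801 -0.2337]
 [ 0.4893 -0.2925]]
caddy [0.4877 0.1918] -0.16142810497143203 [[ 0.0001  0.0001]
 [ 0.0006 -0.    ]
 [-0.0008 -0.0006]
 [ 0.0001  0.0005]]
[array([0.5022, 0.2806]), array([0.4926, 0.2214]), array([0.4829, 0.1622]), array([0.4733, 0.103 ])]
rail [ 0.4789 -0.2025] 0.08233366300567793 [[-0.0004 -0.0012]
 [-0.0008  0.002 ]
 [ 0.0003  0.001 ]
 [ 0.0009 -0.0018]]
[array([ 0.4715, -0.1128]), array([ 0.4764, -0.1726]), array([ 0.4813, -0.2324]), array([ 0.4863, -0.2922])]
cup [[ 0.5461 -0.011 ]]
```

View pics/ov.png

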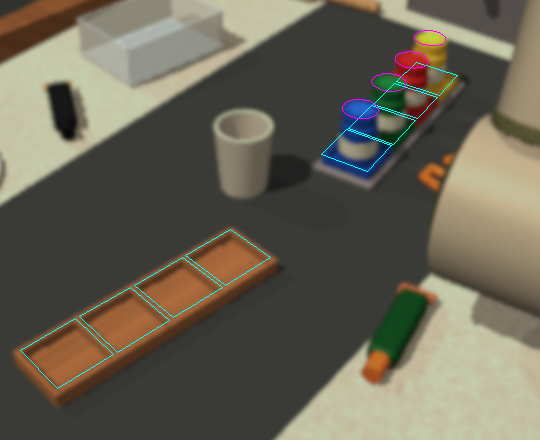

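Request:
{"name": "servo_tool", "arguments": {"steps": [{"claw": 0, "travel": [3, -1, 0.3], "roll": -0.13}, {"claw": 0, "travel": [7, -2.3, 0.6], "roll": -0.3}, {"claw": 0, "travel": [12, -4, 1], "roll": -0.47}, {"claw": 0, "travel": [17, -5.6, 1.4], "roll": -0.64}, {"claw": 0, "travel": [22, -7.2, 1.8], "roll": -0.81}, {"claw": 0, "travel": [27, -8.8, 2.2], "roll": -0.98}, {"claw": 0, "travel": [32, -10.4, 2.6], "roll": -1.15}, {"claw": 0, "travel": [36, -11.8, 2.9], "roll": -1.3}, {"claw": 0, "travel": [38, -12.4, 3.1], "roll": -1.35}, {"claw": 0, "travel": [38, -12.4, 3.1], "roll": -1.35}]}}

```text
t: 1.35
tcp_pos: [0.4901, -0.2928, 0.1999]
tool_rot: [-0.0, 0.677, 0.736, -0.0]
wrist_force: [0.0, -0.1, -0.9]
finger_gap: 0.0854
gripper_force: 0.0
```

```bash
cat >> h.py <<'E'
import sys
P=dict(b=(.4705,-.1115),g=(.4752,-.174),r=(.4807,-.233),y=(.488,-.2925))
W=dict(b=(.4733,.103),g=(.4829,.1622),r=(.4926,.2214),y=(.5022,.2806))
def go(*tg):
    """tg: (x,y,z,heading) -> shifts in cm and roll from the present pose"""
    s=r.read_state();w,x,y,z=s["tool_rot"];h=np.arctan2(2*(x*y+w*z),1-2*(y*y+z*z));p=s["tcp_pos"]
    print("t%.2f"%s["t"],"tcp",p.round(4),"h%.3f"%h,"gap%.4f F%.1f"%(s["finger_gap"],s["gripper_force"]),"wrist",s["wrist_force"].round(1))
    for X in tg:
        d=np.array(X[:3])-p;c,n=np.cos(h),np.sin(h)
        print("travel",np.round(100*np.array([c*d[0]+n*d[1],n*d[0]-c*d[1],-d[2]]),2),"roll %.3f"%(h-X[3]))
HR,HC=1.653,1.409
E
python3 -c "
from h import *
go((*P['y'],.2,HR),(*P['y'],.024,HR))"
```

```text
t1.35 tcp [ 0.4901 -0.2928  0.1999] h1.653 gap0.0854 F0.0 wrist [ 0.  -0.1 -0.9]
travel [ 0.05 -0.21 -0.01] roll 0.000
travel [ 0.05 -0.21 17.59] roll 0.000
```

Descend on yellow (fingers straddle across the row) and close.

Request:
{"name": "servo_tool", "arguments": {"steps": [{"claw": 0, "travel": [0, -0.2, 3], "roll": 0}, {"claw": 0, "travel": [0, -0.2, 7], "roll": 0}, {"claw": 0, "travel": [0, -0.2, 11], "roll": 0}, {"claw": 0, "travel": [0, -0.2, 15], "roll": 0}, {"claw": 0, "travel": [0, -0.2, 17], "roll": 0}, {"claw": 0, "travel": [0, -0.2, 17.6], "roll": 0}, {"claw": 0.2, "travel": [0, -0.2, 17.6], "roll": 0}, {"claw": 0.4, "travel": [0, -0.2, 17.6], "roll": 0}, {"claw": 0.6, "travel": [0, -0.2, 17.6], "roll": 0}, {"claw": 0.7, "travel": [0, -0.2, 17.6], "roll": 0}]}}

```text
t: 2.6
tcp_pos: [0.4881, -0.2939, 0.0255]
tool_rot: [0.001, 0.678, 0.735, -0.0]
wrist_force: [-1.9, -0.3, 6.7]
finger_gap: 0.038
gripper_force: 60.7
```

Request:
{"name": "servo_tool", "arguments": {"steps": [{"claw": 0.75, "travel": [0, 0, -0.5], "roll": 0}, {"claw": 0.75, "travel": [0, 0, -1.5], "roll": 0}, {"claw": 0.75, "travel": [0, 0, -3], "roll": 0}, {"claw": 0.75, "travel": [0, 0, -5], "roll": 0}, {"claw": 0.75, "travel": [0, 0, -7.5], "roll": 0}, {"claw": 0.75, "travel": [0, 0, -10], "roll": 0}, {"claw": 0.75, "travel": [0, 0, -12.5], "roll": 0}, {"claw": 0.75, "travel": [0, 0, -14.5], "roll": 0}, {"claw": 0.75, "travel": [0, 0, -15.5], "roll": 0}, {"claw": 0.75, "travel": [0, 0, -16], "roll": 0}]}}

```text
t: 3.85
tcp_pos: [0.4877, -0.2934, 0.1848]
tool_rot: [0.0, 0.678, 0.735, 0.0]
wrist_force: [-0.4, 0.5, -1.7]
finger_gap: 0.0385
gripper_force: 60.2
```

```bash
python3 -c "
from h import *
go((*W['y'],.19,HC))
cv2.imwrite('pics/y1.png',r.capture('side'))"
```

```text
t3.85 tcp [ 0.4877 -0.2934  0.1848] h1.653 gap0.0385 F60.2 wrist [-0.4  0.5 -1.7]
travel [57.08  6.15 -0.52] roll 0.244
```

View pics/y1.png

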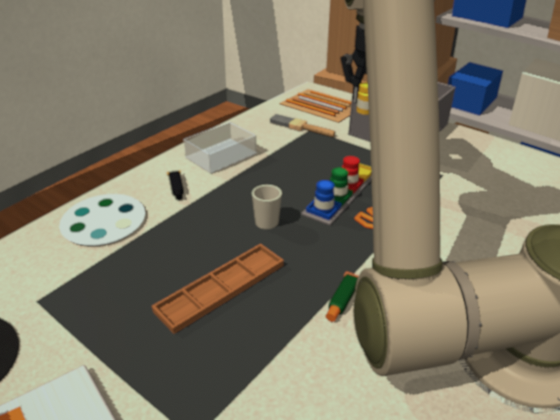

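Request:
{"name": "servo_tool", "arguments": {"steps": [{"claw": 0.75, "travel": [2, 0.2, 0], "roll": 0.01}, {"claw": 0.75, "travel": [7, 0.8, 0], "roll": 0.04}, {"claw": 0.75, "travel": [13, 1.4, 0], "roll": 0.07}, {"claw": 0.75, "travel": [19, 2, 0], "roll": 0.1}, {"claw": 0.75, "travel": [25, 2.7, 0], "roll": 0.13}, {"claw": 0.75, "travel": [31, 3.3, 0], "roll": 0.16}, {"claw": 0.75, "travel": [37, 4, 0], "roll": 0.19}, {"claw": 0.75, "travel": [43, 4.6, 0], "roll": 0.22}, {"claw": 0.75, "travel": [49, 5.3, 0], "roll": 0.24}, {"claw": 0.75, "travel": [54, 5.8, 0], "roll": 0.245}]}}

```text
t: 5.15
tcp_pos: [0.4998, 0.2524, 0.1837]
tool_rot: [-0.0, 0.762, 0.648, -0.001]
wrist_force: [1.1, -0.5, -1.0]
finger_gap: 0.0381
gripper_force: 60.2
```

```bash
python3 -c "
from h import *
go((*W['y'],.019,HC))"
```

```text
t5.15 tcp [0.4998 0.2524 0.1837] h1.409 gap0.0381 F60.2 wrist [ 1.1 -0.5 -1. ]
travel [ 2.82 -0.22 16.47] roll -0.000
```

Request:
{"name": "servo_tool", "arguments": {"steps": [{"claw": 0.75, "travel": [2, -0.2, 0.5], "roll": 0}, {"claw": 0.75, "travel": [2.9, -0.3, 2], "roll": 0}, {"claw": 0.75, "travel": [2.9, -0.3, 4.5], "roll": 0}, {"claw": 0.75, "travel": [2.9, -0.3, 7], "roll": 0}, {"claw": 0.75, "travel": [2.9, -0.3, 9.5], "roll": 0}, {"claw": 0.75, "travel": [2.9, -0.3, 11.5], "roll": 0}, {"claw": 0.75, "travel": [2.9, -0.3, 12.5], "roll": 0}, {"claw": 0.75, "travel": [2.9, -0.3, 13], "roll": 0}, {"claw": 0.75, "travel": [2.9, -0.3, 13], "roll": 0}, {"claw": 0.75, "travel": [2.9, -0.3, 13], "roll": 0}]}}

```text
t: 6.4
tcp_pos: [0.5034, 0.2786, 0.0549]
tool_rot: [0.0, 0.762, 0.647, 0.001]
wrist_force: [0.6, -0.8, -1.4]
finger_gap: 0.0385
gripper_force: 60.2
```

```bash
python3 -c "
from h import *
go((*W['y'],.0205,HC))
cv2.imwrite('pics/y2.png',r.capture('side'))
a=r.capture('top');cv2.imwrite('pics/y2t.png',a)"
```

```text
t6.40 tcp [0.5034 0.2786 0.0549] h1.408 gap0.0385 F60.2 wrist [ 0.6 -0.8 -1.4]
travel [ 0.18 -0.15  3.44] roll -0.001
```

View pics/y2.png

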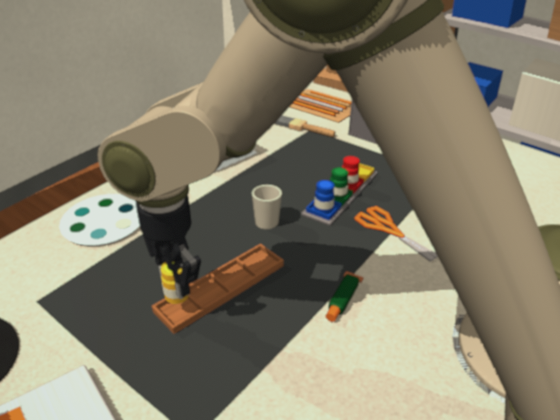

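Request:
{"name": "servo_tool", "arguments": {"steps": [{"claw": 0.75, "travel": [0.1, -0.1, 1], "roll": 0}, {"claw": 0.75, "travel": [0.2, -0.1, 2], "roll": 0}, {"claw": 0.75, "travel": [0.2, -0.1, 2.8], "roll": 0}, {"claw": 0.75, "travel": [0.2, -0.1, 3.3], "roll": 0}, {"claw": 0.75, "travel": [0.2, -0.1, 3.4], "roll": 0}, {"claw": 0.75, "travel": [0.2, -0.1, 3.4], "roll": 0}, {"claw": 0.4, "travel": [0.2, -0.1, 3.4], "roll": 0}, {"claw": 0.2, "travel": [0.2, -0.1, 3.4], "roll": 0}, {"claw": 0, "travel": [0.2, -0.1, 3.4], "roll": 0}, {"claw": 0, "travel": [0.2, -0.1, 3.4], "roll": 0}]}}

```text
t: 7.75
tcp_pos: [0.5024, 0.2807, 0.0203]
tool_rot: [-0.0, 0.762, 0.647, 0.0]
wrist_force: [0.3, 0.4, 0.7]
finger_gap: 0.0855
gripper_force: 0.0
```

```bash
python3 -c "
from h import *
go((*W['y'],.2,HC),(*P['r'],.2,HR))"
```

```text
t7.75 tcp [0.5024 0.2807 0.0203] h1.408 gap0.0855 F0.0 wrist [0.3 0.4 0.7]
travel [ -0.02  -0.02 -17.97] roll -0.001
travel [-51.04   6.19 -17.97] roll -0.245
```

Request:
{"name": "servo_tool", "arguments": {"steps": [{"claw": 0, "travel": [0, 0, -2], "roll": 0}, {"claw": 0, "travel": [0, 0, -6], "roll": 0}, {"claw": 0, "travel": [0, 0, -11], "roll": 0}, {"claw": 0, "travel": [-1, 0.1, -16], "roll": 0}, {"claw": 0, "travel": [-5, 0.6, -17.5], "roll": -0.03}, {"claw": 0, "travel": [-11, 1.3, -18], "roll": -0.06}, {"claw": 0, "travel": [-17, 2, -18], "roll": -0.09}, {"claw": 0, "travel": [-23, 2.8, -18], "roll": -0.12}, {"claw": 0, "travel": [-29, 3.5, -18], "roll": -0.15}, {"claw": 0, "travel": [-35, 4.2, -18], "roll": -0.18}]}}

```text
t: 9.0
tcp_pos: [0.4866, -0.0734, 0.2005]
tool_rot: [0.0, 0.701, 0.713, 0.0]
wrist_force: [0.6, 0.9, -0.2]
finger_gap: 0.0854
gripper_force: 0.0
```

```bash
python3 - <<'E'
from h import *
go((*P['r'],.2,HR))
a=r.capture('top');cv2.imwrite('pics/y3.png',cv2.resize(a[190:270,95:245],None,fx=4,fy=4))
E
```

```text
t9.00 tcp [ 0.4866 -0.0734  0.2005] h1.589 gap0.0854 F0.0 wrist [ 0.6  0.9 -0.2]
travel [-15.95  -0.88   0.05] roll -0.064
```

View pics/y3.png

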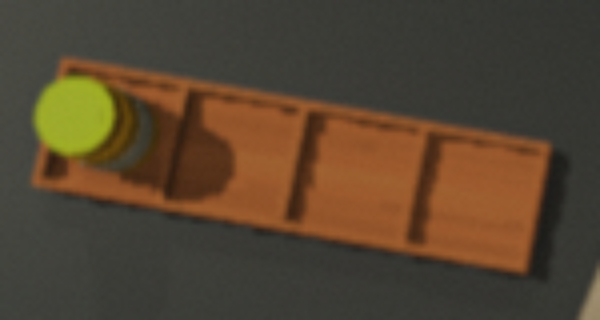

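Request:
{"name": "servo_tool", "arguments": {"steps": [{"claw": 0, "travel": [-5, -0.3, 0], "roll": -0.02}, {"claw": 0, "travel": [-10, -0.6, 0], "roll": -0.04}, {"claw": 0, "travel": [-14, -0.8, 0], "roll": -0.06}, {"claw": 0, "travel": [-15.8, -0.9, 1], "roll": -0.064}, {"claw": 0, "travel": [-15.8, -0.9, 4], "roll": -0.064}, {"claw": 0, "travel": [-15.8, -0.9, 7], "roll": -0.064}, {"claw": 0, "travel": [-15.8, -0.9, 9.5], "roll": -0.064}, {"claw": 0, "travel": [-15.8, -0.9, 10], "roll": -0.064}, {"claw": 0, "travel": [-15.8, -0.9, 10], "roll": -0.064}, {"claw": 0, "travel": [-15.8, -0.9, 10], "roll": -0.064}]}}

```text
t: 10.3
tcp_pos: [0.4812, -0.2297, 0.1013]
tool_rot: [0.001, 0.678, 0.735, 0.0]
wrist_force: [0.1, 0.3, 0.3]
finger_gap: 0.0854
gripper_force: 0.0
```

```bash
python3 -c "
from h import *
print(onz('top',[(113.9,218.9)],.068))
go((*P['r'],.025,HR))"
```

```text
[[0.50234155 0.27903657]]
t10.30 tcp [ 0.4812 -0.2297  0.1013] h1.652 gap0.0854 F0.0 wrist [0.1 0.3 0.3]
travel [-0.33 -0.07  7.63] roll -0.001
```

Request:
{"name": "servo_tool", "arguments": {"steps": [{"claw": 0, "travel": [-0.3, -0.1, 2], "roll": 0}, {"claw": 0, "travel": [-0.3, -0.1, 5], "roll": 0}, {"claw": 0, "travel": [-0.3, -0.1, 7], "roll": 0}, {"claw": 0, "travel": [-0.3, -0.1, 7.6], "roll": 0}, {"claw": 0.2, "travel": [-0.3, -0.1, 7.6], "roll": 0}, {"claw": 0.4, "travel": [-0.3, -0.1, 7.6], "roll": 0}, {"claw": 0.6, "travel": [-0.3, -0.1, 7.6], "roll": 0}, {"claw": 0.75, "travel": [-0.3, -0.1, 7.6], "roll": 0}, {"claw": 0.75, "travel": [-0.3, -0.1, 7.6], "roll": 0}, {"claw": 0.75, "travel": [-0.3, -0.1, 7.5], "roll": 0}]}}

```text
t: 11.55
tcp_pos: [0.4801, -0.2327, 0.0258]
tool_rot: [0.0, 0.678, 0.735, 0.0]
wrist_force: [0.5, 0.3, -0.8]
finger_gap: 0.0385
gripper_force: 60.2
```

Request:
{"name": "servo_tool", "arguments": {"steps": [{"claw": 0.75, "travel": [0, 0, -0.5], "roll": 0}, {"claw": 0.75, "travel": [0, 0, -2], "roll": 0}, {"claw": 0.75, "travel": [0, 0, -5], "roll": 0}, {"claw": 0.75, "travel": [0, 0, -9], "roll": 0}, {"claw": 0.75, "travel": [0, 0, -13], "roll": 0}, {"claw": 0.75, "travel": [1, 0.1, -15.5], "roll": 0}, {"claw": 0.75, "travel": [4, 0.4, -16], "roll": 0.02}, {"claw": 0.75, "travel": [9, 1, -16], "roll": 0.05}, {"claw": 0.75, "travel": [15, 1.7, -16], "roll": 0.08}, {"claw": 0.75, "travel": [21, 2.4, -16], "roll": 0.11}]}}

```text
t: 12.8
tcp_pos: [0.4866, -0.0197, 0.1864]
tool_rot: [0.001, 0.718, 0.696, 0.0]
wrist_force: [1.2, -0.9, -1.3]
finger_gap: 0.0382
gripper_force: 60.3
```

```bash
python3 -c "
from h import *
go((*W['r'],.0205,HC))"
```

```text
t12.80 tcp [ 0.4866 -0.0197  0.1864] h1.540 gap0.0382 F60.3 wrist [ 1.2 -0.9 -1.3]
travel [24.12 -0.14 16.59] roll 0.131
```

Request:
{"name": "servo_tool", "arguments": {"steps": [{"claw": 0.75, "travel": [6, 0, 0], "roll": 0.03}, {"claw": 0.75, "travel": [12, 0, 0], "roll": 0.07}, {"claw": 0.75, "travel": [18, -0.1, 0], "roll": 0.1}, {"claw": 0.75, "travel": [22.5, -0.1, 0], "roll": 0.13}, {"claw": 0.75, "travel": [24.1, -0.1, 1], "roll": 0.13}, {"claw": 0.75, "travel": [24.1, -0.1, 4], "roll": 0.13}, {"claw": 0.75, "travel": [24.1, -0.1, 8], "roll": 0.13}, {"claw": 0.75, "travel": [24.1, -0.1, 11.5], "roll": 0.13}, {"claw": 0.75, "travel": [24.1, -0.1, 13], "roll": 0.13}, {"claw": 0.75, "travel": [24.1, -0.1, 13], "roll": 0.13}]}}

```text
t: 14.05
tcp_pos: [0.4929, 0.2191, 0.0552]
tool_rot: [-0.0, 0.761, 0.649, -0.0]
wrist_force: [0.6, -0.1, -1.5]
finger_gap: 0.0383
gripper_force: 60.4
```

```bash
python3 -c "
from h import *
go((*W['r'],.0207,HC))"
```

```text
t14.05 tcp [0.4929 0.2191 0.0552] h1.411 gap0.0383 F60.4 wrist [ 0.6 -0.1 -1.5]
travel [ 0.22 -0.07  3.45] roll 0.002
```

Request:
{"name": "servo_tool", "arguments": {"steps": [{"claw": 0.75, "travel": [0.2, -0.1, 1], "roll": 0}, {"claw": 0.75, "travel": [0.2, -0.1, 2.2], "roll": 0}, {"claw": 0.75, "travel": [0.2, -0.1, 3], "roll": 0}, {"claw": 0.75, "travel": [0.2, -0.1, 3.4], "roll": 0}, {"claw": 0.75, "travel": [0.2, -0.1, 3.4], "roll": 0}, {"claw": 0.75, "travel": [0.2, -0.1, 3.4], "roll": 0}, {"claw": 0.4, "travel": [0.2, -0.1, 3.4], "roll": 0}, {"claw": 0.2, "travel": [0.2, -0.1, 3.4], "roll": 0}, {"claw": 0, "travel": [0.2, -0.1, 3.4], "roll": 0}, {"claw": 0, "travel": [0.2, -0.1, 3.4], "roll": 0}]}}

```text
t: 15.3
tcp_pos: [0.4923, 0.2217, 0.0214]
tool_rot: [0.0, 0.761, 0.649, 0.0]
wrist_force: [0.2, 0.3, -0.6]
finger_gap: 0.0854
gripper_force: 0.0
```

Request:
{"name": "servo_tool", "arguments": {"steps": [{"claw": 0, "travel": [0, 0, -2], "roll": 0}, {"claw": 0, "travel": [0, 0, -6], "roll": 0}, {"claw": 0, "travel": [0, 0, -11], "roll": 0}, {"claw": 0, "travel": [-1, 0.1, -16], "roll": 0}, {"claw": 0, "travel": [-5, 0.6, -17.5], "roll": -0.03}, {"claw": 0, "travel": [-11, 1.3, -18], "roll": -0.07}, {"claw": 0, "travel": [-17, 2, -18], "roll": -0.11}, {"claw": 0, "travel": [-23, 2.7, -18], "roll": -0.15}, {"claw": 0, "travel": [-29, 3.4, -18], "roll": -0.19}, {"claw": 0, "travel": [-35, 4.1, -18], "roll": -0.22}]}}

```text
t: 16.55
tcp_pos: [0.4769, -0.1323, 0.2015]
tool_rot: [0.0, 0.685, 0.729, 0.0]
wrist_force: [2.0, 0.3, -0.1]
finger_gap: 0.0856
gripper_force: 0.0
```

```bash
python3 -c "
from h import *
go((*P['g'],.025,HR))"
```

```text
t16.55 tcp [ 0.4769 -0.1323  0.2015] h1.633 gap0.0856 F0.0 wrist [ 2.   0.3 -0.1]
travel [-4.15 -0.42 17.65] roll -0.020
```

Request:
{"name": "servo_tool", "arguments": {"steps": [{"claw": 0, "travel": [-3.5, -0.3, 0], "roll": -0.02}, {"claw": 0, "travel": [-4.3, -0.4, 1], "roll": -0.02}, {"claw": 0, "travel": [-4.3, -0.4, 4], "roll": -0.02}, {"claw": 0, "travel": [-4.3, -0.4, 7], "roll": -0.02}, {"claw": 0, "travel": [-4.3, -0.4, 9.5], "roll": -0.02}, {"claw": 0, "travel": [-4.3, -0.4, 10], "roll": -0.02}, {"claw": 0, "travel": [-4.3, -0.4, 10], "roll": -0.02}, {"claw": 0, "travel": [-4.3, -0.4, 10], "roll": -0.02}, {"claw": 0, "travel": [-4.3, -0.4, 10], "roll": -0.02}, {"claw": 0, "travel": [-4.3, -0.4, 10], "roll": -0.02}]}}

```text
t: 17.8
tcp_pos: [0.476, -0.1737, 0.1017]
tool_rot: [0.0, 0.678, 0.735, 0.0]
wrist_force: [-0.6, -0.6, -1.0]
finger_gap: 0.0853
gripper_force: 0.0
```

```bash
python3 -c "
from h import *
go((*P['g'],.025,HR))"
```

```text
t17.80 tcp [ 0.476  -0.1737  0.1017] h1.652 gap0.0853 F0.0 wrist [-0.6 -0.6 -1. ]
travel [-0.03 -0.09  7.67] roll -0.001
```

Request:
{"name": "servo_tool", "arguments": {"steps": [{"claw": 0, "travel": [0, -0.1, 2], "roll": 0}, {"claw": 0, "travel": [0, -0.1, 5], "roll": 0}, {"claw": 0, "travel": [0, -0.1, 7], "roll": 0}, {"claw": 0, "travel": [0, -0.1, 7.6], "roll": 0}, {"claw": 0.2, "travel": [0, -0.1, 7.6], "roll": 0}, {"claw": 0.4, "travel": [0, -0.1, 7.6], "roll": 0}, {"claw": 0.6, "travel": [0, -0.1, 7.6], "roll": 0}, {"claw": 0.75, "travel": [0, -0.1, 7.6], "roll": 0}, {"claw": 0.75, "travel": [0, -0.1, 7.6], "roll": 0}, {"claw": 0.75, "travel": [0, -0.1, 7.5], "roll": 0}]}}

```text
t: 19.05
tcp_pos: [0.475, -0.1737, 0.0268]
tool_rot: [0.0, 0.678, 0.735, 0.0]
wrist_force: [0.1, 0.7, -2.0]
finger_gap: 0.0382
gripper_force: 60.2
```

Request:
{"name": "servo_tool", "arguments": {"steps": [{"claw": 0.75, "travel": [0, 0, -0.5], "roll": 0}, {"claw": 0.75, "travel": [0, 0, -2], "roll": 0}, {"claw": 0.75, "travel": [0, 0, -5], "roll": 0}, {"claw": 0.75, "travel": [0, 0, -9], "roll": 0}, {"claw": 0.75, "travel": [0, 0, -13], "roll": 0}, {"claw": 0.75, "travel": [1, 0.1, -15.5], "roll": 0}, {"claw": 0.75, "travel": [4, 0.4, -16], "roll": 0.02}, {"claw": 0.75, "travel": [9, 1, -16], "roll": 0.06}, {"claw": 0.75, "travel": [15, 1.6, -16], "roll": 0.1}, {"claw": 0.75, "travel": [21, 2.2, -16], "roll": 0.15}]}}

```text
t: 20.3
tcp_pos: [0.4796, 0.0391, 0.1867]
tool_rot: [0.0, 0.732, 0.681, 0.0]
wrist_force: [0.2, -0.0, -0.7]
finger_gap: 0.0385
gripper_force: 60.4
```

```bash
python3 -c "
from h import *
go((*W['g'],.0207,HC))"
```

```text
t20.30 tcp [0.4796 0.0391 0.1867] h1.500 gap0.0385 F60.4 wrist [ 0.2 -0.  -0.7]
travel [12.3  -0.55 16.6 ] roll 0.091
```

Request:
{"name": "servo_tool", "arguments": {"steps": [{"claw": 0.75, "travel": [5, -0.2, 0], "roll": 0.03}, {"claw": 0.75, "travel": [9.5, -0.4, 0], "roll": 0.07}, {"claw": 0.75, "travel": [12, -0.5, 0], "roll": 0.09}, {"claw": 0.75, "travel": [12.5, -0.6, 1], "roll": 0.09}, {"claw": 0.75, "travel": [12.5, -0.6, 4], "roll": 0.09}, {"claw": 0.75, "travel": [12.5, -0.6, 8], "roll": 0.09}, {"claw": 0.75, "travel": [12.5, -0.6, 11.5], "roll": 0.09}, {"claw": 0.75, "travel": [12.5, -0.6, 13], "roll": 0.09}, {"claw": 0.75, "travel": [12.5, -0.6, 13], "roll": 0.09}, {"claw": 0.75, "travel": [12.5, -0.6, 13], "roll": 0.09}]}}

```text
t: 21.55
tcp_pos: [0.4829, 0.1621, 0.0569]
tool_rot: [0.0, 0.761, 0.649, 0.0]
wrist_force: [0.4, -0.2, -0.6]
finger_gap: 0.0383
gripper_force: 60.5
```

```bash
python3 -c "
from h import *
go((*W['g'],.021,HC))"
```

```text
t21.55 tcp [0.4829 0.1621 0.0569] h1.411 gap0.0383 F60.5 wrist [ 0.4 -0.2 -0.6]
travel [0.01 0.   3.59] roll 0.002
```

Request:
{"name": "servo_tool", "arguments": {"steps": [{"claw": 0.75, "travel": [0, 0, 1], "roll": 0}, {"claw": 0.75, "travel": [0, 0, 2.2], "roll": 0}, {"claw": 0.75, "travel": [0, 0, 3], "roll": 0}, {"claw": 0.75, "travel": [0, 0, 3.5], "roll": 0}, {"claw": 0.75, "travel": [0, 0, 3.6], "roll": 0}, {"claw": 0.75, "travel": [0, 0, 3.6], "roll": 0}, {"claw": 0.4, "travel": [0, 0, 3.6], "roll": 0}, {"claw": 0.2, "travel": [0, 0, 3.6], "roll": 0}, {"claw": 0, "travel": [0, 0, 3.6], "roll": 0}, {"claw": 0, "travel": [0, 0, 3.6], "roll": 0}]}}

```text
t: 22.8
tcp_pos: [0.4825, 0.1626, 0.0202]
tool_rot: [-0.0, 0.761, 0.649, -0.0]
wrist_force: [0.4, -0.9, 0.3]
finger_gap: 0.0851
gripper_force: 0.0
```

Request:
{"name": "servo_tool", "arguments": {"steps": [{"claw": 0, "travel": [0, 0, -2], "roll": 0}, {"claw": 0, "travel": [0, 0, -6], "roll": 0}, {"claw": 0, "travel": [0, 0, -11], "roll": 0}, {"claw": 0, "travel": [-1, 0.1, -16], "roll": 0}, {"claw": 0, "travel": [-5, 0.6, -17.5], "roll": -0.04}, {"claw": 0, "travel": [-11, 1.3, -18], "roll": -0.09}, {"claw": 0, "travel": [-17, 2, -18], "roll": -0.15}, {"claw": 0, "travel": [-22.5, 2.6, -18], "roll": -0.2}, {"claw": 0, "travel": [-26, 3.1, -18], "roll": -0.24}, {"claw": 0, "travel": [-27.2, 3.2, -18], "roll": -0.244}]}}

```text
t: 24.05
tcp_pos: [0.4708, -0.1127, 0.2001]
tool_rot: [-0.0, 0.677, 0.736, -0.0]
wrist_force: [-0.1, -0.4, -0.1]
finger_gap: 0.0853
gripper_force: 0.0
```

```bash
python3 -c "
from h import *
go((*P['b'],.025,HR))
cv2.imwrite('pics/g3.png',r.capture('side'))"
```

```text
t24.05 tcp [ 0.4708 -0.1127  0.2001] h1.653 gap0.0853 F0.0 wrist [-0.1 -0.4 -0.1]
travel [ 0.12 -0.03 17.51] roll 0.000
```

View pics/g3.png

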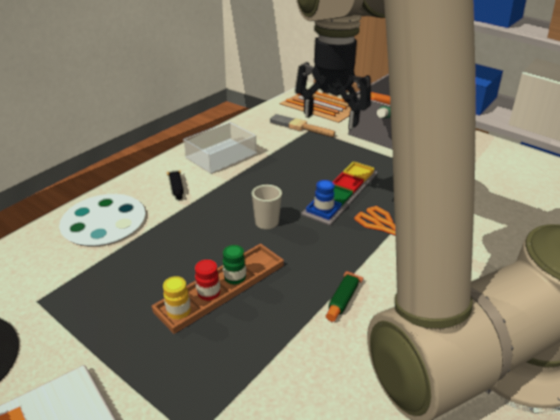

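Request:
{"name": "servo_tool", "arguments": {"steps": [{"claw": 0, "travel": [0, 0, 3], "roll": 0}, {"claw": 0, "travel": [0, 0, 7], "roll": 0}, {"claw": 0, "travel": [0, 0, 11], "roll": 0}, {"claw": 0, "travel": [0, 0, 15], "roll": 0}, {"claw": 0, "travel": [0, 0, 17], "roll": 0}, {"claw": 0, "travel": [0, 0, 17.5], "roll": 0}, {"claw": 0.2, "travel": [0, 0, 17.5], "roll": 0}, {"claw": 0.4, "travel": [0, 0, 17.5], "roll": 0}, {"claw": 0.6, "travel": [0, 0, 17.5], "roll": 0}, {"claw": 0.75, "travel": [0, 0, 17.5], "roll": 0}]}}

```text
t: 25.35
tcp_pos: [0.4714, -0.1112, 0.0264]
tool_rot: [0.001, 0.676, 0.736, 0.0]
wrist_force: [-2.0, 1.6, 9.0]
finger_gap: 0.0384
gripper_force: 59.9
```

Request:
{"name": "servo_tool", "arguments": {"steps": [{"claw": 0.75, "travel": [0, 0, 0], "roll": 0}, {"claw": 0.75, "travel": [0, 0, -1], "roll": 0}, {"claw": 0.75, "travel": [0, 0, -4], "roll": 0}, {"claw": 0.75, "travel": [0, 0, -8], "roll": 0}, {"claw": 0.75, "travel": [0, 0, -12], "roll": 0}, {"claw": 0.75, "travel": [0, 0, -15], "roll": 0}, {"claw": 0.75, "travel": [2, 0.2, -16], "roll": 0.02}, {"claw": 0.75, "travel": [6, 0.6, -16], "roll": 0.07}, {"claw": 0.75, "travel": [11, 1, -16], "roll": 0.12}, {"claw": 0.75, "travel": [15, 1.4, -16], "roll": 0.17}]}}

```text
t: 26.6
tcp_pos: [0.4718, 0.0412, 0.1861]
tool_rot: [0.0, 0.737, 0.676, 0.0]
wrist_force: [1.7, -0.1, -1.3]
finger_gap: 0.0383
gripper_force: 60.3
```

```bash
python3 -c "
from h import *
go((*W['b'],.021,HC))"
```

```text
t26.60 tcp [0.4718 0.0412 0.1861] h1.484 gap0.0383 F60.3 wrist [ 1.7 -0.1 -1.3]
travel [ 6.17 -0.39 16.51] roll 0.075
```

Request:
{"name": "servo_tool", "arguments": {"steps": [{"claw": 0.75, "travel": [3.5, -0.2, 0], "roll": 0.03}, {"claw": 0.75, "travel": [5.5, -0.4, 0], "roll": 0.06}, {"claw": 0.75, "travel": [6.3, -0.4, 0], "roll": 0.075}, {"claw": 0.75, "travel": [6.3, -0.4, 1], "roll": 0.075}, {"claw": 0.75, "travel": [6.3, -0.4, 4], "roll": 0.075}, {"claw": 0.75, "travel": [6.3, -0.4, 8], "roll": 0.075}, {"claw": 0.75, "travel": [6.3, -0.4, 11.5], "roll": 0.075}, {"claw": 0.75, "travel": [6.3, -0.4, 13], "roll": 0.075}, {"claw": 0.75, "travel": [6.3, -0.4, 13], "roll": 0.075}, {"claw": 0.75, "travel": [6.3, -0.4, 13], "roll": 0.075}]}}

```text
t: 27.85
tcp_pos: [0.474, 0.1022, 0.0559]
tool_rot: [0.0, 0.762, 0.648, 0.0]
wrist_force: [0.4, -0.6, 0.6]
finger_gap: 0.0384
gripper_force: 60.3
```

```bash
python3 -c "
from h import *
go((*W['b'],.021,HC))"
```

```text
t27.85 tcp [0.474  0.1022 0.0559] h1.410 gap0.0384 F60.3 wrist [ 0.4 -0.6  0.6]
travel [ 0.07 -0.08  3.49] roll 0.001
```

Request:
{"name": "servo_tool", "arguments": {"steps": [{"claw": 0.75, "travel": [0.1, -0.1, 1], "roll": 0}, {"claw": 0.75, "travel": [0.1, -0.1, 2.2], "roll": 0}, {"claw": 0.75, "travel": [0.1, -0.1, 3], "roll": 0}, {"claw": 0.75, "travel": [0.1, -0.1, 3.4], "roll": 0}, {"claw": 0.75, "travel": [0.1, -0.1, 3.5], "roll": 0}, {"claw": 0.75, "travel": [0.1, -0.1, 3.5], "roll": 0}, {"claw": 0.4, "travel": [0.1, -0.1, 3.5], "roll": 0}, {"claw": 0.2, "travel": [0.1, -0.1, 3.5], "roll": 0}, {"claw": 0, "travel": [0.1, -0.1, 3.5], "roll": 0}, {"claw": 0, "travel": [0.1, -0.1, 3.5], "roll": 0}]}}

```text
t: 29.1
tcp_pos: [0.4728, 0.1038, 0.0202]
tool_rot: [-0.0, 0.761, 0.648, -0.0]
wrist_force: [-0.3, 0.4, -1.1]
finger_gap: 0.0857
gripper_force: 0.0
```

Request:
{"name": "servo_tool", "arguments": {"steps": [{"claw": 0, "travel": [0, 0, -2], "roll": 0}, {"claw": 0, "travel": [0, 0, -6], "roll": 0}, {"claw": 0, "travel": [0, 0, -11], "roll": 0}, {"claw": 0, "travel": [-1, 0, -16], "roll": 0}, {"claw": 0, "travel": [-5, 0, -18], "roll": 0}, {"claw": 0, "travel": [-10, 0, -18], "roll": 0}, {"claw": 0, "travel": [-15, 0, -18], "roll": 0}, {"claw": 0, "travel": [-19, 0, -18], "roll": 0}, {"claw": 0, "travel": [-20, 0, -18], "roll": 0}, {"claw": 0, "travel": [-20, 0, -18], "roll": 0}]}}

```text
t: 30.35
tcp_pos: [0.4409, -0.0936, 0.2002]
tool_rot: [-0.0, 0.762, 0.648, 0.0]
wrist_force: [0.1, 0.3, 0.5]
finger_gap: 0.0856
gripper_force: 0.0
```

```bash
python3 - <<'E'
from h import *
go()
a=r.capture('side');b=r.capture('top')
cv2.imwrite('pics/end.png',np.vstack([cv2.resize(a[170:340,140:300],(560,595))[:300],cv2.resize(b[190:265,95:235],(560,300))]))
E
```

```text
t30.35 tcp [ 0.4409 -0.0936  0.2002] h1.410 gap0.0856 F0.0 wrist [0.1 0.3 0.5]
```

View pics/end.png

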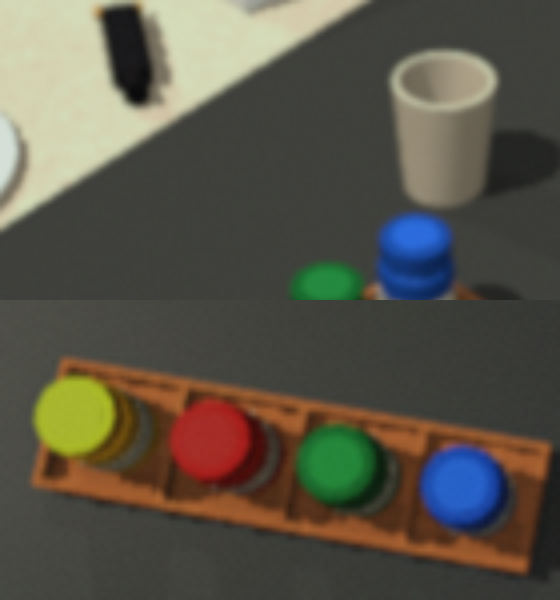

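All four pots stand upright in their wells: yellow, red, green, blue caps at crop (76,416), (210,440), (340,465), (463,488). The cup is in place. I'll check the offsets from the well centres, then hand in.

```bash
python3 - <<'E'
from h import *
c=np.array([(76,116),(210,140),(340,165),(463,188)])/4+[95,190]
e=onz('top',c,.068)-[W[k] for k in 'yrgb'];print(e.round(4))
if abs(e).max()<.007: print(r.job_done())
E
```

```text
[[-0.     -0.0018]
 [-0.0007 -0.004 ]
 [-0.0017 -0.0043]
 [-0.0019 -0.0013]]
the job is handed in; nothing more can be done
None
```

The job is handed in: all four pots stand upright and released in the caddy in reversed order (yellow, red, green, blue from the robot's left). The final picture puts each within about 5 mm of its well centre, and the rinse cup looks undisturbed. I finished at about 30 s of the 104 s limit, and the hand-in call returned no verdict.

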